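# Clear the spent core from the label printer

## Task

The label printer has run out. Press the oblong release button on its front deck so that the lid springs fully open, then lift the empty cardboard core out of the roll well and put it in the offcuts box. Leave the lid standing open for the new roll, don't strain it, and leave the other things on the table where they are.

Things in the scene. Friction and masses are not known exactly. Their poses are not given: they have to be found in the camera images.
- printer: Desktop label printer, dark grey case, lighter grey clamshell lid; 235 long (x), 180 wide (y), 150 high with lid shut; cannot shift. Origin: on the table under mid width, 115 behind the front face; x points from front to rear, z up. Flat front deck, 80 above the table, x -105 to -42, with the release button in its middle; behind it the lid, x -42 to +108; the roll well is under the lid.
- button_top (a point): Middle of the top face of the release button: ribbed oblong grey bar, 28 along the printer's x by 60 along its y, at printer x -85, y 0, top 90 above the table and 10 above the deck; its rear edge is 29 in front of the lid. (A small round feed key and two tiny lamps on the deck are not used.)
- release_button (a joint): How far the release button is pressed straight down, in m: 0 up, 0.006 fully down. A spring pushes back with 1.5 N at the start and 5 N fully down. The lid is unlatched from about 0.0035 on (about 4 N); let go, the button comes up by itself.
- lid (a joint): Lid opening in rad: 0 shut and latched, 1.75 (100 degrees) at its stop. Hinged along the printer's y at the rear. Once unlatched, a spring swings it up and back to the stop in about 1 s and holds it there; only the button opens it. Open, it stands upright behind the well, up to 245 above the table and 60 behind the hinge.
- lid_hinge (a point): Middle of the lid's hinge axis, at printer x +108, 92 above the table; fixed in the printer.
- lid_front (a point): Middle of the lid's front lower edge, 150 from the hinge axis; moves with the lid.
- well (a point): Middle of the roll well's floor, 34 above the table at printer x +33, y 0. Well: x -28 to +94, y -60 to +60 in the printer, rims 88 above the table. Two thin upright media guides at y -49 and +49 (x 3 to 63, tops 80 above the table). Two round bars along y (10 thick, tops 47 above the table, at x 20 and 46) carry the core.
- core: The empty label core: bare brown cardboard tube, 44 outside diameter, 38 bore, 80 long, about 35 g. Origin at its middle, y axis along the tube. At the start it lies level in the well under the shut lid, along the printer's y, middle at printer x +33, 66 above the table, within 4 of the mid line. 35 or more is free fore and aft of it: take it across its diameter from above.
- offcuts_box: Open cardboard box for offcuts, 170 (its x) by 230 (its y), 80 high, walls and floor 5 thick; stands still on the table. Origin: centre of its underside. Some paper scraps lie flat on its floor.
- new_roll: Full white label roll standing on its end, 96 diameter, 100 high; bystander. Origin: centre of its underside.
- cloth_weight: Black cast-iron cloth weight, a block 120 x 60 x 45 high; bystander. Origin: centre of its underside.
- thread_cone: Cone of undyed thread, 68 diameter at its foot, 125 high; bystander. Origin: centre of its underside.
- shears: Tailor's shears with black handles, 260 long, lying flat beyond the printer and the box; bystander. Origin: near the pivot, on the table.

How it is judged (in metres and radians):
On the way, in this order (a step that is already met when the one before it is completed fails the run):
1. the lid has sprung open to its stop, the core still in the well (value of joint lid above 1.65 rad and z of core in the frame of printer below 0.09 m), for 0.2 s.
2. the core is lifted clear of the printer (z of core in the frame of printer above 0.115 m), for 0.1 s.
At the end, for the whole second after the job is handed in: The lid stands open at its stop (over 1.65 rad), the release button is up again, and the core rests on the floor of the offcuts box, inside its walls (its middle less than 55 mm above the table), at rest (value of joint lid above 1.65 rad and value of joint release_button below 0.002 m and x of core in the frame of offcuts_box between -0.08 and 0.08 m and y of core in the frame of offcuts_box between -0.11 and 0.11 m and z of core in the frame of offcuts_box below 0.055 m and linear speed of core below 0.03 m/s); the robot touches nothing.
It fails at once if the lid is strained: the robot pushes on it with more than 25 N (contact force between any of the arm, the fingers and lid above 25 N).
It fails at once if a bystander is shifted by more than 30 mm (distance of any of new_roll, cloth_weight, thread_cone, shears from where it was at the start of the episode above 0.03 m).
It also fails if it takes over 58 s, if anything falls off the work surface, if the arm or the gripper's body presses on something with over 40 N, if the wrist force passes 120 N, or if a joint passes its speed limit or range.

## Robot

A 6-joint arm with a two-finger parallel gripper is mounted at the origin on the work surface. World frame = base frame: x ahead of the robot, y to its left, z up, the work surface at z = 0. Lengths are in m, angles in degrees, forces in N, time in s.
With the tool pointing down it reaches from about 0.35 to 0.875 m from the base axis. Payload 4.2 kg.
Tool frame: the origin (TCP) lies midway between the tips of the shut fingers; the grasp point (between the pads) lies 19 mm behind it; z points along the fingers, y is the line along which they close (so a half turn about z gives the same grasp; the last joint's range is limited). The gripper opens to 87 mm and grips with 3 to 60 N. Pads are 19 mm wide; open, the fingers measure 117 mm over their backs; the gripper's body (75 mm by 190 mm) begins 51 mm behind the grasp point.
Start: joints at [-57.72, 22.042, 0.453, 0, -68.411, -14.817], TCP at [0.188, -0.596, 0.223] pointing down, gripper open.
Joint ranges: [-179.83, 179.83], [-69.29, 118.12], [-61.27, 80.66], [-181.25, 117.63], [-171.15, -9.14], [-177.46, 177.46]. Speed limits (degrees/s): [159.86, 159.86, 180, 180, 180, 180].

## Interface

Orientations are given as [roll, pitch, yaw] about the fixed x, y, z axes, in that order (R = Rz(yaw) Ry(pitch) Rx(roll)).
In Python, from workcell import env gives the robot as it stands. The module is installed in compiled form; this text tells all that it offers. Calls block until the motion is done:
- env.goto(position, orientation): joint-space move of the TCP to a pose.
- env.move_straight(position, rotation=None, rate=0.15, force_limit=None): straight line of the TCP; rotation=None keeps the orientation; rate is the mean speed in m/s. With force_limit (N) it stops when the force on the tool has changed by that much, and returns True; else False.
- env.set_joints(angles): joint-space move.
- env.gripper_to(opening, grasp_force=None): opening from 0.0 (shut) to 1.0 (fully open); grasp_force is the grip in N (None keeps the last); returns when the fingers have stopped.
- env.dwell(seconds).
- env.inverse_kinematics(position, orientation): joint angles nearest the present ones, or None.
- env.read_state(): the state.
- env.grab_frame(name): name is "scene" or "top" or "wrist"; returns a dict with "image" (400x640x3 uint8, blue, green, red), "fx", "fy", "cx", "cy" (pixels), "position" and "orientation" of the camera in the world. Camera axes: x right, y up, looking along -z (the intrinsics and any distortion apply to the point x, -y, -z); pixel columns grow to the right and rows downward; lengths in m; the calibration is good to about 2 mm. A picture is of the moment at which its call begins. There is no depth.
A pose or a line that the arm cannot do raises env.Unreachable and nothing moves.
- env.close_job(): hands the job in; it is judged then, once.
Trained networks look in a picture, given as the dict that the camera call returned (one of the last four; its "shot" number tells which), for a name from the list of things; names that differ only in an ending like _2 or _b are one class to them, and where a whole thing is asked for, a point or a joint stands for the part that bears it (a point fixed in the world has none). Each returns a list of dicts, best first, with "score" (0 to 1); they miss things now and then, are a little off and sometimes report something else, mostly with a low value. They report only what shows in the picture. A call takes as long as a camera call.
- env.search_frame(picture, thing): "xyz" ([x, y, z] in m, in world coordinates, good to about 4 mm: the middle of the surface that is visible of it).
- env.trace(picture, thing): "mask" (400x640 bool, what is visible of it).
The state is a dict: "clock": time; "joint_positions": joint angles; "qvel": joint speeds; "joint_torque": joint torques, N m; "position": TCP position; "tool_rot": TCP orientation; "force": force on the tool from outside, world axes, zero at the start; "wrist_torque": the same for the moment, N m; "opening": opening from 0.0 (shut) to 1.0 (fully open); "finger_force": force on a finger pad.
Only numpy, scipy, OpenCV 4.12 (cv2) and the standard library are available. Lean on these libraries where they do the work, as an engineer would, in place of code of your own. Each camera call takes 0.05 s, during which the arm holds its last target. There are 200 camera calls.

## Working session

There is one attempt and no reset: what is moved stays moved. The work goes in short steps, each a Python script; the robot and the scene stay as the last script left them, time stands still between calls to the robot, and variables do not carry over. Pictures are saved under pics/ and viewed, at most 10 in all, crops included, and the job is handed in when it is done.

```bash
mkdir -p pics; python3 - <<'E'
from workcell import env
import cv2,numpy as np
ims=[]
for c in("scene","top"):
    f=env.grab_frame(c); ims.append(f["image"])
    print(c,{k:np.round(v,3) for k,v in f.items() if k not in("image",)})
    for t in("printer","button_top","lid_front","lid_hinge","offcuts_box","new_roll","cloth_weight","thread_cone","shears"):
        r=env.search_frame(f,t); print(t,[(np.round(d["xyz"],3),round(d["score"],2)) for d in r[:2]])
cv2.imwrite("pics/a.png",ims[0]);cv2.imwrite("pics/b.png",ims[1])
print(env.read_state())
E
```

```text
scene {'fx': np.float64(431.34), 'fy': np.float64(431.34), 'cx': np.float64(316.038), 'cy': np.float64(194.717), 'position': array([ 1.199, -0.496,  1.014]), 'orientation': array([38.969,  0.231, 49.231]), 'shot': np.int64(1)}
printer [(array([ 0.614, -0.217,  0.126]), 0.86), (array([ 0.463, -0.465,  0.064]), 0.18)]
button_top [(array([ 0.462, -0.18 ,  0.09 ]), 0.75), (array([ 0.62 , -0.221,  0.124]), 0.72)]
lid_front [(array([ 0.606, -0.22 ,  0.151]), 0.75)]
lid_hinge [(array([ 0.618, -0.221,  0.13 ]), 0.62), (array([ 0.458, -0.183,  0.09 ]), 0.47)]
offcuts_box [(array([0.556, 0.164, 0.022]), 0.97)]
new_roll [(array([ 0.686, -0.471,  0.103]), 0.9)]
cloth_weight [(array([0.53 , 0.444, 0.044]), 0.84), (array([ 0.618, -0.216,  0.129]), 0.28)]
thread_cone [(array([ 0.462, -0.466,  0.069]), 0.62)]
shears [(array([ 0.818, -0.044,  0.008]), 0.93)]
top {'fx': np.float64(401.848), 'fy': np.float64(401.848), 'cx': np.float64(313.254), 'cy': np.float64(195.474), 'position': array([0.434, 0.003, 1.495]), 'orientation': array([  6.963,   0.098, -90.139]), 'shot': np.int64(2)}
printer [(array([ 0
[... 638 characters left out ...]
]), 0.69)]
{'clock': 1.0, 'joint_positions': array([-5.77205784e+01,  2.20422491e+01,  4.55503139e-01, -1.89165658e-03,
       -6.84092385e+01, -1.48162150e+01]), 'qvel': array([ 0.1660039 ,  0.09076518,  0.00848124,  0.03087767, -0.05736375,
        0.0765992 ]), 'joint_torque': array([-1.37393595e-04, -3.90476346e+01,  1.87625188e+01,  4.22448143e+00,
        1.54655630e-02, -2.78436721e-05]), 'position': array([ 0.18759624, -0.59619002,  0.22255886]), 'tool_rot': array([-1.79996568e+02,  2.72734019e-03, -1.62537489e+02]), 'force': array([-0.33077104, -0.69105344, -0.11240447]), 'wrist_torque': array([0.00314728, 0.01193808, 0.01675611]), 'finger_force': 0.0, 'opening': 1.0004446515409522}
```

View pics/a.png

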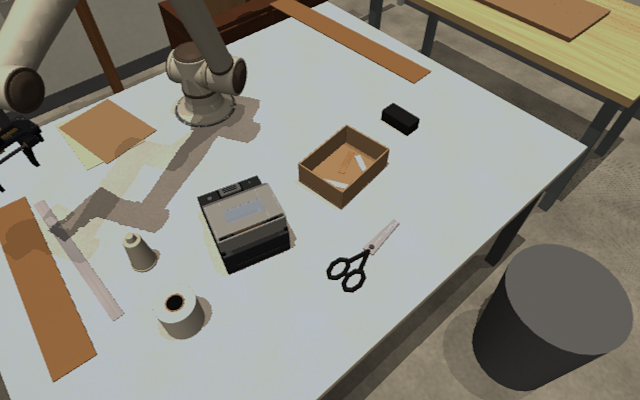

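View pics/b.png

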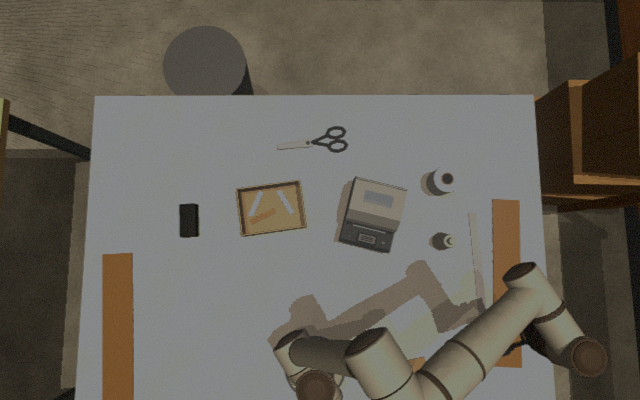

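The scene view shows the printer at about (245,222), its button at the front edge (232,188), and the box at (343,165). In the top view the printer is at (372,214), yawed roughly -13°, and the box is at (271,208). Next is a closer look with the wrist camera.

```bash
cat > h.py <<'E'
from workcell import env
import cv2,numpy as np
from scipy.spatial.transform import Rotation as Ro
def rays(f,uv):
    uv=np.atleast_2d(uv).astype(float)
    d=np.c_[(uv[:,0]-f["cx"])/f["fx"],-(uv[:,1]-f["cy"])/f["fy"],-np.ones(len(uv))]
    return d@Ro.from_euler("xyz",f["orientation"],degrees=True).as_matrix().T
def deproj(f,uv,z):
    d=rays(f,uv); p=np.array(f["position"]); return p+d*((z-p[2])/d[:,2])[:,None]
def rect(f,mask,z):
    m=mask.astype(np.uint8); n,l,s,_=cv2.connectedComponentsWithStats(m)
    v,u=np.where(l==1+s[1:,4].argmax())
    P=deproj(f,np.c_[u,v],z)[:,:2]
    (c,w,a)=cv2.minAreaRect((P*1000).astype(np.float32)); return np.round(c,1),np.round(w,1),round(a,1)
def proj(f,P):
    q=(np.atleast_2d(P)-f["position"])@Ro.from_euler("xyz",f["orientation"],degrees=True).as_matrix()
    return np.c_[f["cx"]-f["fx"]*q[:,0]/q[:,2],f["cy"]+f["fy"]*q[:,1]/q[:,2]]
E
python3 - <<'E'
from h import *
f=env.grab_frame("top")
r=env.trace(f,"offcuts_box"); print([(x["score"],rect(f,x["mask"],.08)) for x in r[:2]])
s=env.read_state(); p=s["position"]
env.move_straight([p[0],p[1],.34])
env.goto([.42,-.18,.34],[180,0,-13])
s=env.read_state()
w=env.grab_frame("wrist")
R=Ro.from_euler("xyz",s["tool_rot"],degrees=True)
print("cam in tool",R.inv().apply(np.array(w["position"])-s["position"]),w["orientation"],s["joint_positions"],s["clock"])
for t in("button_top","lid_front","printer"):
    r=env.search_frame(w,t);m=env.trace(w,t)
    print(t,[(np.round(d["xyz"],3),round(d["score"],2)) for d in r[:2]],[(round(x["score"],2),rect(w,x["mask"],.09)) for x in m[:2]])
cv2.imwrite("pics/c.png",w["image"])
E
```

```text
[(0.59, (array([564. , 155.1]), array([173. , 230.4]), 8.0)), (0.26, (array([ 537.7, -205.3]), array([203.5, 241.8]), 76.1))]
cam in tool [ 0.08356061  0.00101922 -0.16206452] [-1.77661690e+01 -2.99311313e-03 -1.03108776e+02] [-2.77508594e+00  1.42225999e+00 -9.37918651e+00  7.79724026e-03
 -7.92220161e+01  7.97077445e+01] 3.775
button_top [(array([ 0.457, -0.182,  0.091]), 0.81)] [(0.63, (array([ 526. , -198.7]), array([208.6, 202. ]), 76.0)), (0.57, (array([ 454.8, -181.7]), array([59.1, 29.4]), 74.8))]
lid_front [(array([ 0.555, -0.207,  0.151]), 0.56)] [(0.93, (array([ 558.3, -207.4]), array([211. , 131.7]), 76.9))]
printer [(array([ 0.541, -0.199,  0.151]), 0.91)] [(0.79, (array([ 525.5, -198.6]), array([211.2, 202.3]), 76.2))]
```

View pics/c.png

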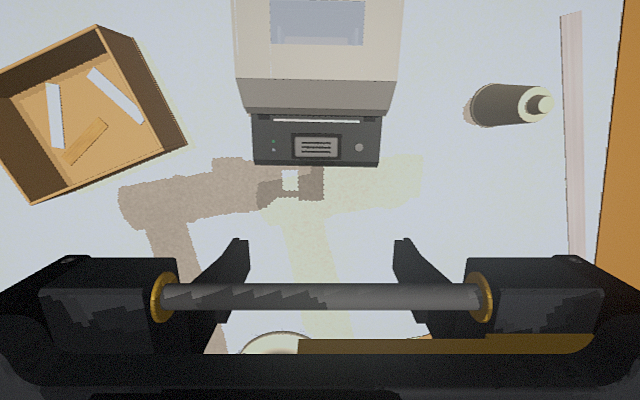

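The wrist view shows the button at (318,147) with its long side across the printer, and the lid front edge at about row 110. The gripper body is wide along the closing direction. The camera sits on tool +x, so I'll turn it away from the lid for the press.

```bash
cat >> h.py <<'E'
YAW=-14.0; B=np.array([.4555,-.182]); c,s_=np.cos(np.radians(YAW)),np.sin(np.radians(YAW))
O=B+.085*np.array([c,s_])
def W(x,y,z): return [O[0]+c*x-s_*y,O[1]+s_*x+c*y,z]
def ori(tilt,turn): return (Ro.from_euler("xyz",[180,-tilt,YAW],degrees=True) if False else Ro.from_euler("ZYX",[YAW,-tilt,180],degrees=True)*Ro.from_euler("z",turn,degrees=True)).as_euler("xyz",degrees=True)
E
python3 - <<'E'
from h import *
o=ori(10,180)
env.gripper_to(0.0,20)
env.goto(W(-.087,0,.16),o)
env.move_straight(W(-.087,0,.105),rate=.1)
print(env.read_state()["force"])
hit=env.move_straight(W(-.087,0,.080),rate=.015,force_limit=9)
s=env.read_state(); print(hit,s["position"],s["force"],s["clock"])
env.dwell(.2)
env.move_straight(W(-.095,0,.16),rate=.1)
env.dwell(1.0)
env.move_straight(W(-.12,0,.32),rate=.2)
f=env.grab_frame("scene");t=env.grab_frame("top")
for q in(f,t):
  for n in("core","lid_front"): print(n,[(np.round(d["xyz"],3),round(d["score"],2)) for d in env.search_frame(q,n)[:2]])
print(env.read_state()["clock"],env.read_state()["joint_positions"])
cv2.imwrite("pics/d.png",np.hstack([f["image"][120:320,150:550],t["image"][120:320,200:600]]))
E
```

```text
[-0.3081075   0.42996064  0.39090103]
True [ 0.45359478 -0.18156307  0.08573913] [-1.64108442  0.96285728  6.2318718 ] 10.275
core [(array([ 0.688, -0.47 ,  0.1  ]), 0.39)]
lid_front [(array([ 0.701, -0.246,  0.211]), 0.65)]
core [(array([ 0.566, -0.204,  0.084]), 0.83)]
lid_front [(array([ 0.676, -0.242,  0.197]), 0.57)]
13.6333 [  -0.15605896   -3.86088554  -18.99457424    2.6262796   -65.33491383
 -104.74246843]
```

View pics/d.png

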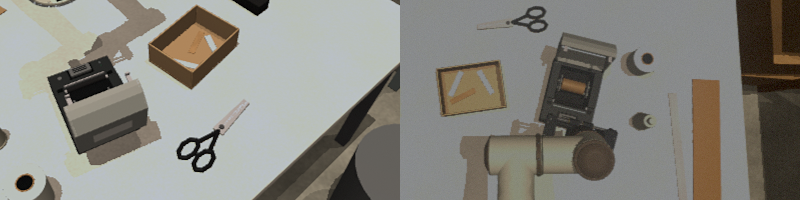

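The lid stands open and the core lies in the well, at about (573,88) in the right half of the picture. I'll hover and refine the core's position.

```bash
python3 - <<'E'
from h import *
o=ori(17,90)
env.goto(W(.0356,0,.27),o)
env.gripper_to(.75)
def loc(f):
    P=lambda xyz:np.round(np.array([[c,s_],[-s_,c]])@(np.array(xyz)[:2]-O),4)
    print([(P(d["xyz"]),np.round(d["xyz"],3),round(d["score"],2)) for d in env.search_frame(f,"core")[:2]])
    for m in env.trace(f,"core")[:2]:
        r=rect(f,m["mask"],.08); print(m["score"],r,P(r[0]/1000))
w=env.grab_frame("wrist");loc(w)
loc(env.grab_frame("scene"))
# overlay of the assumed model
im=w["image"].copy()
for p in ([.033,.04,.088],[.033,-.04,.088],[-.028,.06,.088],[-.028,-.06,.088],[.094,.06,.088],[.094,-.06,.088]):
    u=proj(w,W(*p))[0]; cv2.circle(im,(int(u[0]),int(u[1])),3,(0,0,255),-1)
cv2.imwrite("pics/e.png",im); s=env.read_state(); print(s["joint_positions"],s["opening"],s["clock"])
E
```

```text
[(array([ 0.0297, -0.0008]), array([ 0.567, -0.21 ,  0.078]), 0.84)]
0.68 (array([ 567.3, -209.1]), array([86.1, 42.2]), 75.7) [0.03   0.0008]
[]
[ -3.50926211  10.50876993 -12.24175602   3.95063495 -50.58525787
 -12.55342223] 0.7495439594266077 16.6167
```

View pics/e.png

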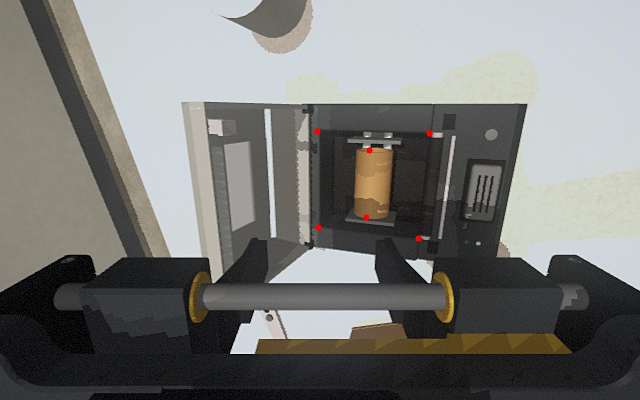

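The red model points fit the well rim, and the core at (373,183) is 2-3 mm nearer the front than I assumed. The fingers straddle it, so I'll descend and grasp.

```bash
python3 - <<'E'
from h import *
X=.0336
env.move_straight(W(X,0,.17),rate=.15)
h=env.move_straight(W(X,0,.0585),rate=.06,force_limit=6)
s=env.read_state(); print(h,s["position"],s["force"],s["clock"])
if not h:
    env.gripper_to(0.0,8)
    s=env.read_state(); print(s["opening"]*87,s["finger_force"],s["force"])
    if s["opening"]*87>30:
        env.move_straight(W(X,0,.27),rate=.12)
        s=env.read_state(); print(s["opening"]*87,s["finger_force"],s["clock"])
f=env.grab_frame("scene");t=env.grab_frame("top")
print([(np.round(d["xyz"],3),round(d["score"],2)) for d in env.search_frame(f,"core")[:2]])
cv2.imwrite("pics/f.png",np.hstack([f["image"][50:350,100:500],t["image"][50:350,200:600]]))
E
```

```text
False [ 0.57084885 -0.2107006   0.05890528] [ 0.89217862 -0.74491578 -0.17105545] 19.4417
44.04414960501072 7.99975398927927 [ 1.81587571 -0.15325898  0.73000128]
44.23271964014285 7.999681010842323 21.875
[(array([ 0.581, -0.227,  0.29 ]), 0.97)]
```

View pics/f.png

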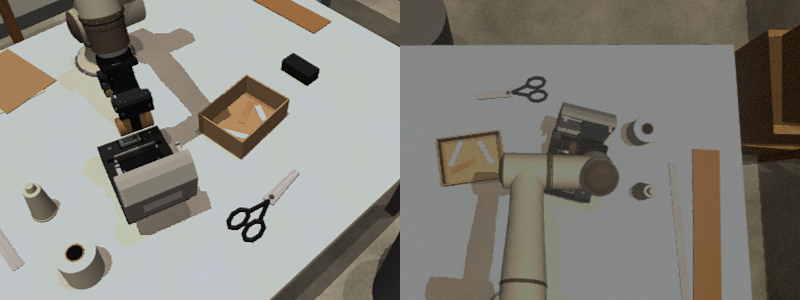

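The core is gripped (44 mm opening) and clear of the printer, with the lid still open. Next I'll carry it to the box and lower it.

```bash
python3 - <<'E'
from h import *
env.move_straight(W(.0,0,.32),rate=.2)
o=[180,0,8] ; bx=[.564,.155]
env.goto([*bx,.22],o)
s=env.read_state(); print(s["joint_positions"],s["opening"]*87)
env.move_straight([*bx,.05],rate=.12)
h=env.move_straight([*bx,.019],rate=.03,force_limit=4)
s=env.read_state(); print(h,s["position"],s["force"],s["opening"]*87)
env.gripper_to(.75); env.dwell(.3)
env.move_straight([*bx,.25],rate=.15)
env.goto([.45,.0,.36],o)
f=env.grab_frame("scene");t=env.grab_frame("top")
for q in(f,t):
  for n in("core","lid_front"): print(n,[(np.round(d["xyz"],3),round(d["score"],2)) for d in env.search_frame(q,n)[:2]])
print(env.read_state()["clock"],env.read_state()["force"])
cv2.imwrite("pics/g.png",np.hstack([f["image"][50:350,150:550],t["image"][50:350,200:600]]))
E
```

```text
[ 3.11703174e+01  1.82751899e+01 -5.62881311e+00  1.31334469e-02
 -6.61306504e+01  6.67431727e+01] 44.503864954989034
True [0.56374261 0.15486248 0.01936524] [ 0.21295063 -0.15530969  5.14190728] 44.427827921655215
core [(array([0.567, 0.149, 0.044]), 0.74), (array([0.557, 0.153, 0.031]), 0.36)]
lid_front [(array([ 0.698, -0.245,  0.208]), 0.78)]
core [(array([0.562, 0.154, 0.045]), 0.82)]
lid_front [(array([ 0.674, -0.242,  0.197]), 0.59), (array([ 0.595, -0.217,  0.09 ]), 0.59)]
30.275 [-0.12459702  0.01561852  0.04959707]
```

View pics/g.png

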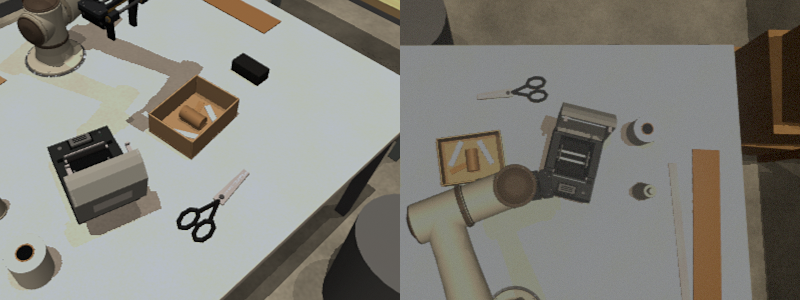

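The core lies on the box floor at about (193,117), the lid is open, the bystanders haven't moved, and the arm is clear of everything. I'm handing it in.

```bash
python3 -c "
from workcell import env
print(env.close_job())"
```

```text
the job is handed in; nothing more can be done
None
```

The job is handed in at about 30 s of the 58 s allowed: the lid stands open, the core lies on the floor of the offcuts box, and the other things look undisturbed in the last pictures; the judge returned no verdict.

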